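Stand the pointed amphora vase in its wooden stand

ROBOT

A 6-joint arm with a two-finger parallel gripper is mounted at the origin on the work surface. World frame = base frame: x ahead of the robot, y to its left, z up, the work surface at z = 0. Lengths are in mm, angles in rad, forces in N, time in s.
With the tool pointing down it reaches from about 350 to 950 mm from the base axis. Payload 17.4 kg.
Tool frame: the origin (TCP) lies on the front face of the gripper's body, between the roots of the fingers; the fingertips stand 84 mm ahead of it and the grasp point (between the pads) lies 65 mm ahead of it; z points along the fingers, y is the line along which they close (so a half turn about z gives the same grasp; the last joint's range is limited). The gripper opens to 93 mm and grips with 3 to 60 N. Pads are 15 mm wide; open, the fingers measure 128 mm over their backs; the gripper's body (75 mm by 188 mm) begins 65 mm behind the grasp point.
Start: joints at [1.229, 0.116, 1.442, -0, 1.584, -0.038], TCP at [201.933, 644.093, 302.746] pointing down, gripper open.
Joint ranges: [-2.83, 2.83], [-0.83, 2.19], [0.07, 2.5], [-1.14, 4.28], [0.01, 3], [-2.97, 2.97]. Speed limits (rad/s): [1.89, 1.89, 2.22, 3.14, 3.14, 3.14].

INTERFACE

Orientations are given as a 3x3 rotation matrix whose columns are the frame's x, y, z axes.
In Python, from bench import r gives the robot as it stands.
- The arm moves only by the tool step_arm, never from a script. Its argument "rows" is one flat list of numbers, 7 for each row, row after row: the opening in per cent of the stroke, from 0 (shut) to 100 (fully open), then the shift along the tool's x, y, z in mm, then the turn, a rotation vector about the tool's x, y, z in degrees. A call has 1 to 20 rows; each row shifts and turns the commanded pose from where the row before left it, along the tool's axes as they then stand; what a row does not reach is not made up. A row lasts 1/10 s, in which the tool goes at most 50 mm and 8.59 degrees, less where a joint would pass 70% of its speed; a pose out of reach is approached as far as the arm can. A call is refused whole if a number of a shift passes 50 or a number of a turn 8.59, either way. A call with a gripper value outside its range is refused whole. The fingers move at their own pace and stop on an object; "grip_force" is the grip in N (left out, the last holds). Time passes only in rows, so rows that do not move let the fingers close. It gives the time, the measured TCP pose, the force, the opening and the grip force at its end, in the units of the state.
- r.read_state(): the state, without advancing time (a new reading comes with each control period).
- r.get_image(name): name is "scene" or "top"; returns the picture (420x560x3 uint8, red, green, blue); there is no depth.
- r.camera_params(name): a dict with "intrinsics" (3x3 intrinsics, pixels), "k1" (the pictures are not rectified: a ray, as slopes to the right and down, at radius r is drawn at 1 + k1 r^2 times it, then the intrinsics apply), "T" (4x4, takes a point from camera to world coordinates). Camera axes: x right, y up, looking along -z (the intrinsics and any distortion apply to the point x, -y, -z); pixel columns grow to the right and rows downward; lengths in mm; the calibration is good to about 2 mm. A picture is of the moment at which its call begins. camera_params takes no time and is no camera call.
- r.close_job(): hands the job in; it is judged then, once.
The state is a dict: "t": time; "joints": joint angles; "qvel": joint speeds; "effort": joint torques, N m; "position": TCP position; "tool_rot": TCP orientation; "force": force on the tool from outside, world axes, zero at the start; "moment": the same for the moment, N m; "finger_gap": finger opening in mm; "finger_force": force on a finger pad.
Only numpy, scipy, OpenCV 4.12 (cv2) and the standard library are available. Lean on these libraries where they do the work, as an engineer would, in place of code of your own. Each camera call takes 0.05 s, during which the arm holds its last target. There are 200 camera calls.

TASK

Take the teal amphora vase out of its sloping wooden rest and stand it upright in the empty wooden stand, its pointed foot fully home in the tapered socket. Lower it in gently and keep hold of it until it is home, then let go; leave the cream amphora in the other stand, the tumbler and the jar where they are.

Things in the scene. Friction and masses are not known exactly. Their poses are not given: they have to be found in the camera images.
- amphora_neck (a point): Teal glazed vase with a cream line round its belly, round about its own z axis, which runs from pointed foot to mouth. This point is on the axis at mid-neck, 114 mm from the foot's end, 26 mm below the mouth. Neck 32 mm diameter from 88 to 132 mm above the foot's end; lip 35 mm diameter from 135 mm to the top at 140 mm. It starts leaning 40 degrees from vertical, mouth up and towards the rest's -x.
- amphora_foot (a point): Centre of the flat end (16 mm diameter) of the same vase's pointed foot; same axes. From here a plain cone widens to the belly, 52 mm diameter from 62 to 74 mm up the axis, which narrows to the neck at 88 mm.
- amphora: The same teal vase as a whole, ceramic, loose, 0.2 to 0.42 kg; origin at the foot's end, z along its axis to the mouth.
- stand: The empty turned wooden stand, fixed to the table: round, 62 mm high, 92 mm diameter at the base, 76 at the top; origin at the centre of its underside, z up. Its conical socket opens upward on its axis and matches the vase's cone: 46 mm diameter at the mouth, 18 mm at 48 mm depth. With the vase home the foot's end is 10 mm above the table, 52 mm below the mouth.
- stand_mouth (a point): Centre of the empty stand's socket mouth, 62 mm above the table.
- rest: Sloping wooden rest, fixed: base board 150 mm (its x) by 90 mm, origin at the centre of its underside, z up. A back board and V blocks on the vase's lower (-x) side carry its cone and belly up to 78 mm from the foot; a plate stops the foot. All of it is under 90 mm high. The vase lifts out along its own axis or straight up; the neck is free on all sides.
- cream_amphora: Bystander: cream vase of the same shape and size with a teal line, loose, standing in the other stand; origin at its foot's end 10 mm above the table, top 150 mm above the table. Leave it.
- stand2: The other, occupied wooden stand, same as the empty one, fixed; origin at the centre of its underside.
- tumbler: Bystander: loose teal tumbler, 76 mm diameter, 90 mm high, beyond the work; origin at the centre of its underside. Leave it.
- jar: Bystander: loose white jar with a wooden cap, 68 mm diameter, 85 mm high, beyond the work; origin at the centre of its underside. Leave it.
Mind the look-alikes: they are no part of the job. Leave any black look-alike of the rest alone.

How it is judged (in metres and radians):
On the way, in this order (a step that is already met when the one before it is completed fails the run):
1. the teal vase is held by the fingers, clear of the rest and of the stand (contact force between the fingers and amphora above 1 N and contact force between amphora and rest below 0.05 N and contact force between amphora and stand below 0.05 N and height (world z) of amphora_foot above 0.08 m), for 0.1 s.
2. its foot is home in the empty stand's socket (foot's end within 8 mm of its final height, within 6 mm of the axis) while the fingers still hold it (contact force between the fingers and amphora above 1 N and horizontal distance between amphora_foot and stand below 0.006 m and z of amphora_foot in the frame of stand below 0.018 m), for 0.1 s.
At the end, for the whole second after the job is handed in: The teal vase stands released and at rest in the empty stand: foot's end on the stand's axis within 4 mm and between 6 and 13.5 mm above the table (home: 10 mm), axis within 0.06 rad (3.4 degrees) of vertical (z of amphora_foot in the frame of stand between 0.006 and 0.0135 m and horizontal distance between amphora_foot and stand below 0.004 m and angle between amphora's own z axis and vertical below 0.06 rad and linear speed of amphora below 0.02 m/s and angular speed of amphora below 0.1 rad/s and contact force between the fingers and amphora below 0.05 N); the robot touches nothing.
It fails at once if the vase is rammed or dropped into the stand (over 60 N between them) (contact force between amphora and stand above 60 N).
It fails at once if the cream amphora is moved more than 15 mm or tipped over 0.2 rad (distance of cream_amphora from where it was at the start of the episode above 0.015 m or angle between cream_amphora's own z axis and vertical above 0.2 rad).
It fails at once if the tumbler or the jar is moved more than 20 mm (distance of any of tumbler, jar from where it was at the start of the episode above 0.02 m).
It also fails if it takes over 43 s, if anything falls off the work surface, if the arm or the gripper's body presses on something with over 40 N, if the wrist force passes 120 N, or if a joint passes its speed limit or range.

## Working session

There is one attempt and no reset: what is moved stays moved. The work goes in short steps, Python scripts to look and compute and a tool call to move; the robot and the scene stay as the last step left them, time stands still between calls to the robot, and variables do not carry over. Pictures are saved under pics/ and viewed, at most 10 in all, crops included, and the job is handed in when it is done.

Besides the shell and the picture viewer there is one more tool, called after "Request:" by a JSON object that holds its "method" and its "body", one argument or row to a line. step_arm: Moves the arm, as the interface text tells. Its arguments: {"type":"object","properties":{"rows":{"type":"array"},"grip_force":{"type":"number"}},"required":["rows"]}

```bash
mkdir -p pics
python3 - <<'E'
from bench import r
import cv2,numpy as np
for n in("scene","top"):
    cv2.imwrite(f"pics/{n}0.png",r.get_image(n)[:,:,::-1]); p=r.camera_params(n); print(n,p)
s=r.read_state(); print(s)
E
```

```text
scene {'intrinsics': array([[395.10366102,   0.        , 274.64364806],
       [  0.        , 395.10366102, 205.98902563],
       [  0.        ,   0.        ,   1.        ]]), 'k1': -0.10006979037842563, 'T': array([[ 7.44532653e-01, -4.63062672e-01,  4.80878457e-01,
         9.60641428e+02],
       [ 6.67571443e-01,  5.21188826e-01, -5.31705347e-01,
        -5.26336530e+02],
       [-4.41557953e-03,  7.16892718e-01,  6.97169516e-01,
         7.75388029e+02],
       [ 0.00000000e+00,  0.00000000e+00,  0.00000000e+00,
         1.00000000e+00]])}
top {'intrinsics': array([[399.38323437,   0.        , 272.8914482 ],
       [  0.        , 399.38323437, 207.95828852],
       [  0.        ,   0.        ,   1.        ]]), 'k1': 0.019362627347966153, 'T': array([[-2.78673250e-03,  9.95870863e-01, -9.07384034e-02,
         4.07804352e+02],
       [-9.99937456e-01, -3.75789898e-03, -1.05338408e-02,
        -3.05818316e+01],
       [-1.08313309e-02,  9.07033733e-02,  9.95819050e-01,
         1.16070697e+03],
       [ 0.00000000e+00,  0.00000000e+00,  0.00000000e+00,
         1.00000000e+00]])}
{'t': 0.1, 'joints': array([ 1.22922222e+00,  1.16436414e-01,  1.44219509e+00, -4.19329273e-05,
        1.58397819e+00, -3.77994096e-02]), 'qvel': array([-0.00127718, -0.00053949, -0.00164292,  0.00054476,  0.0004705 ,
        0.00208335]), 'effort': array([ 2.55731800e-03, -7.22885156e+01, -6.23873019e+01,  7.82904890e-02,
        2.26092740e-02, -5.35016034e-05]), 'position': array([201.89515565, 644.00332243, 302.08212973]), 'tool_rot': array([[-9.54214027e-01,  2.99124555e-01, -3.01172028e-04],
       [ 2.99124706e-01,  9.54213532e-01, -9.72330388e-04],
       [-3.46546960e-06, -1.01789929e-03, -9.99999482e-01]]), 'force': array([ 0.35318062,  0.44634883, -0.22187948]), 'moment': array([ 0.01219524, -0.01163579, -0.04065478]), 'finger_force': 0.0, 'finger_gap': 92.76219158791095}
```

View pics/scene0.png

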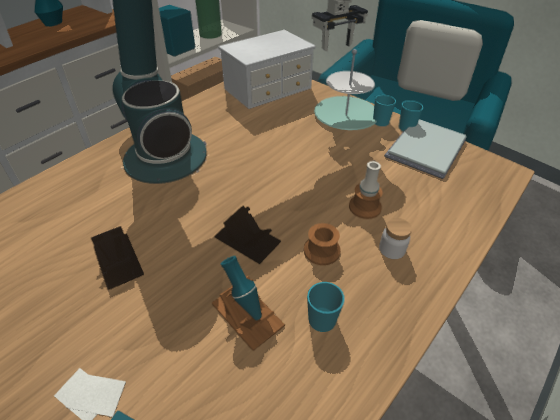

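View pics/top0.png

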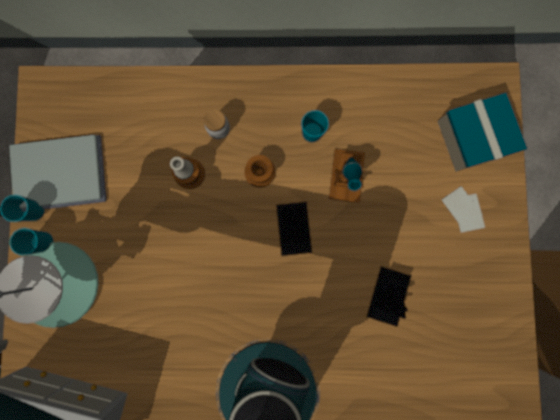

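Teal vase in the wooden rest: scene (240,290), top (350,175). The black look-alikes of the rest are at scene (248,235) and (117,257) and hold no vase. The empty stand is at scene (323,240), top (259,170). The stand at scene (368,190), top (185,170) holds the cream amphora. I'll confirm in enlarged crops.

Run:
```python
import cv2,numpy as np
s=cv2.imread("pics/scene0.png");t=cv2.imread("pics/top0.png")
a=cv2.resize(s[220:360,200:360],(640,560),interpolation=cv2.INTER_CUBIC)   # x4, origin 200,220
b=cv2.resize(t[140:215,235:375],(784,420),interpolation=cv2.INTER_CUBIC)  # x5.6, origin 235,140
cv2.imwrite("pics/ca.png",a);cv2.imwrite("pics/cb.png",cv2.convertScaleAbs(b,alpha=1.6))
```

```text
(no output)
```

View pics/ca.png

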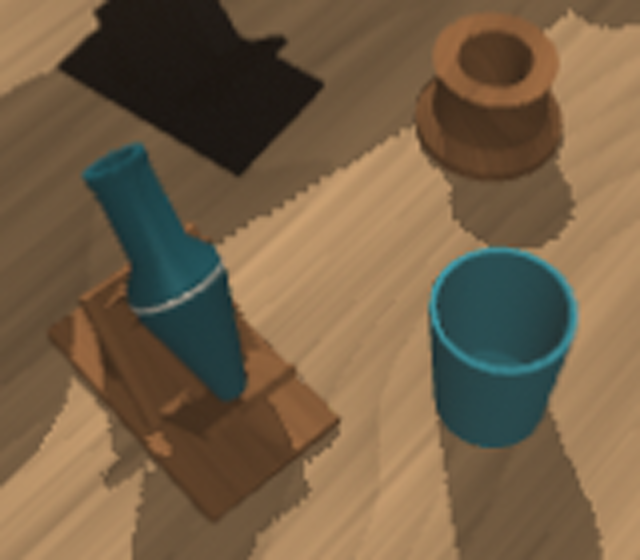

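View pics/cb.png

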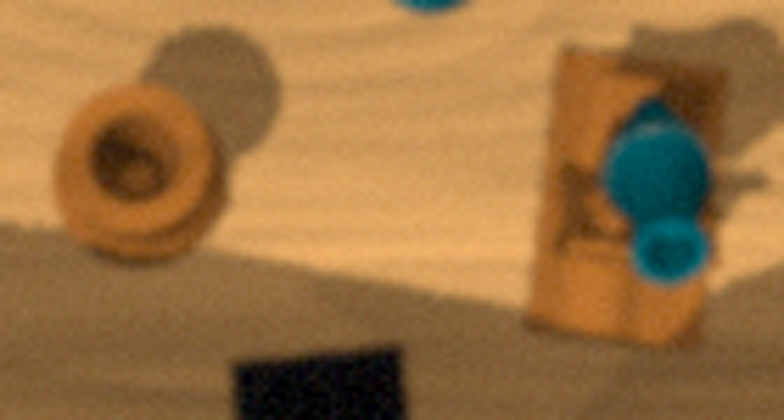

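```bash
cat > h.py <<'E'
import numpy as np,cv2
from bench import r
def ray(n,u,v):
    p=r.camera_params(n);K=p["intrinsics"];T=p["T"]
    x,y=cv2.undistortPoints(np.array([[[u,v]]],float),K,np.array([p["k1"],0,0,0.]))[0,0]
    d=T[:3,:3]@np.array([x,-y,-1]);return T[:3,3],d/np.linalg.norm(d)
def S(x,y):return ray("scene",200+(x+.5)/4-.5,220+(y+.5)/4-.5)
def Tp(x,y):return ray("top",235+(x+.5)/5.6-.5,140+(y+.5)/5.6-.5)
def tri(a,b):
    (o,d),(q,e)=a,b
    s=np.linalg.lstsq(np.c_[d,-e],q-o,rcond=None)[0]
    A,B=o+d*s[0],q+e*s[1];return (A+B)/2,np.linalg.norm(A-B)
def atz(a,z):o,d=a;return o+d*(z-o[2])/d[2]
E
python3 - <<'E'
from h import *
np.set_printoptions(precision=1,suppress=True)
print("vase mouth",tri(S(116,160),Tp(671,245)))
print("stand mouth",tri(S(496,58),Tp(131,160)),atz(S(496,58),62),atz(Tp(131,160),62))
for c in [(562,48),(725,70),(528,325),(690,345)]:print("rest top",atz(Tp(*c),10))
for c in [(50,335),(215,520),(340,422)]:print("rest sc",atz(S(*c),0),atz(S(*c),10))
print("belly line",S(180,290)); print(atz(S(180,290),68))
E
```

```text
vase mouth (array([ 562.8, -226.5,  151. ]), np.float64(2.795702805805318))
stand mouth (array([620.8,  23.3,  61.1]), np.float64(2.8661666769042773)) [622.1  23.7  62. ] [619.5  22.3  62. ]
rest top [ 687.6 -200.5   10. ]
rest top [ 675.4 -285.    10. ]
rest top [ 542.1 -180.6   10. ]
rest top [ 531.3 -263.7   10. ]
rest sc [ 531.1 -264.4    0. ] [ 536.6 -267.7   10. ]
rest sc [ 677.7 -281.8    0. ] [ 681.3 -285.    10. ]
rest sc [ 688.8 -195.9    0. ] [ 692.3 -200.2   10. ]
belly line (array([ 960.6, -526.3,  775.4]), array([-0.4,  0.4, -0.8]))
[ 599.3 -222.8   68. ]
```

Request:
{"method": "step_arm", "body": {
  "rows": [100,-25.8,-36.8,0,0,0,0,100,-25.8,-36.8,0,0,0,0,100,-25.8,-36.8,0,0,0,0,100,-25.8,-36.8,0,0,0,0,100,-25.8,-36.8,0,0,0,0,100,-25.8,-36.8,0,0,0,0,100,-25.8,-36.8,0,0,0,0,100,-25.8,-36.8,0,0,0,0,100,-25.8,-36.8,0,0,0,0,100,-25.8,-36.8,0,0,0,0,100,-25.8,-36.8,0,0,0,0,100,-25.8,-36.8,0,0,0,0,100,-25.8,-36.8,0,0,0,0,100,-25.8,-36.8,0,0,0,0,100,-25.8,-36.8,0,0,0,0,100,-25.8,-36.8,0,0,0,0,100,-25.8,-36.8,0,0,0,0,100,-25.8,-36.8,0,0,0,0,100,-25.8,-36.8,0,0,0,0,100,-25.8,-36.8,0,0,0,0]
}}

```text
t: 2.1
position: [474.2, -214.6, 302.5]
tool_rot: [[-0.954, 0.3, -0.0], [0.3, 0.954, 0.0], [0.0, 0.0, -1.0]]
force: [1.0, 0.0, 0.9]
finger_gap: 93.1
finger_force: 0.0
```

Request:
{"method": "step_arm", "body": {
  "rows": [100,0,0,0,0,0,-4.65,100,0,0,0,0,0,-4.65,100,0,0,0,0,-5,0,100,0,0,0,0,-5,0,100,0,0,0,0,-5,0,100,0,0,0,0,-5,0,100,0,0,0,0,-5,0,100,0,0,0,0,-5,0,100,0,0,0,0,-5,0,100,0,0,0,0,-5,0,100,0,0,0,0,0,0,100,0,0,0,0,0,0]
}}

```text
t: 3.3
position: [473.8, -212.6, 302.7]
tool_rot: [[-0.76, 0.141, 0.635], [0.108, 0.99, -0.091], [-0.641, -0.0, -0.768]]
force: [-0.0, -0.6, 0.1]
finger_gap: 92.9
finger_force: 0.0
```

```bash
cat >> h.py <<'E'
def proj(n,P):
    p=r.camera_params(n);T=np.linalg.inv(p["T"]);K=p["intrinsics"]
    Q=(T[:3,:3]@np.atleast_2d(P).T).T+T[:3,3];Q=Q*[1,-1,-1]
    return cv2.projectPoints(Q,np.zeros(3),np.zeros(3),K,np.array([p["k1"],0,0,0.]))[0][:,0]
def circ(c,a,rad):
    a=a/np.linalg.norm(a);u=np.cross(a,[.3,.9,.1]);u/=np.linalg.norm(u);v=np.cross(a,u)
    t=np.linspace(0,2*np.pi,40);return c+rad*(np.cos(t)[:,None]*u+np.sin(t)[:,None]*v)
def vase(foot,a):return [circ(np.array(foot)+a*h,a,d/2) for h,d in((0,16),(62,52),(68,52),(74,52),(88,32),(132,32),(140,35))]
E
python3 - <<'E'
from h import *
y=np.radians(8.1);a=np.array([-np.sin(np.radians(40))*np.cos(y),np.sin(np.radians(40))*np.sin(y),np.cos(np.radians(40))])
m=np.array([562.8,-226.5,151]);C=vase(m-140*a,a)
st=np.array([621,23,0.]);z=np.array([0,0,1.])
C+=[circ(st+[0,0,62],z,23),circ(st+[0,0,62],z,38),circ(st,z,46)]
out=[]
for n,x0,y0,w,h,k in(("scene",200,220,160,120,4.9),("top",235,140,140,75,4.9)):
    im=cv2.imread(f"pics/{n}0.png")[y0:y0+h,x0:x0+w];im=cv2.resize(im,None,fx=k,fy=k,interpolation=cv2.INTER_CUBIC);im=cv2.convertScaleAbs(im,alpha=1.5)
    for c in C:cv2.polylines(im,[np.round(((proj(n,c)-[x0,y0]+.5)*k-.5)*8).astype(int)],True,(0,0,255),1,cv2.LINE_AA,3)
    cv2.imwrite(f"pics/ov_{n}.png",im)
E
```

```text
(no output)
```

View pics/ov_scene.png

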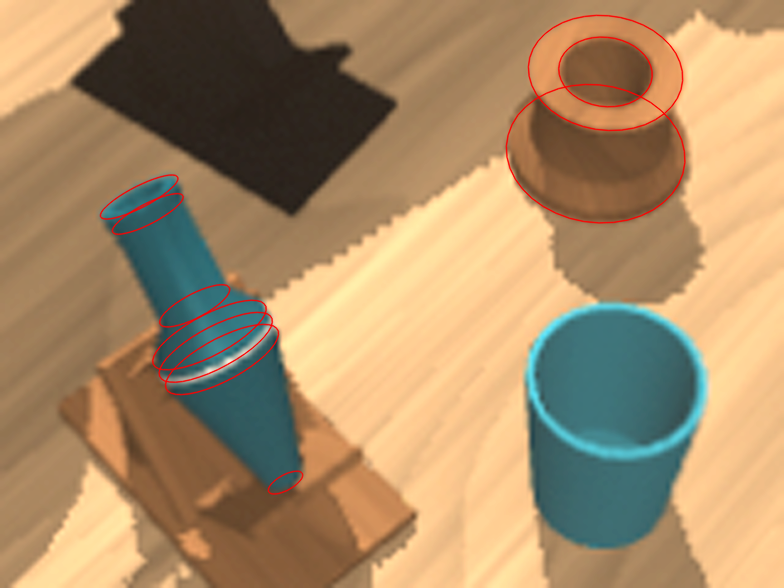

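View pics/ov_top.png

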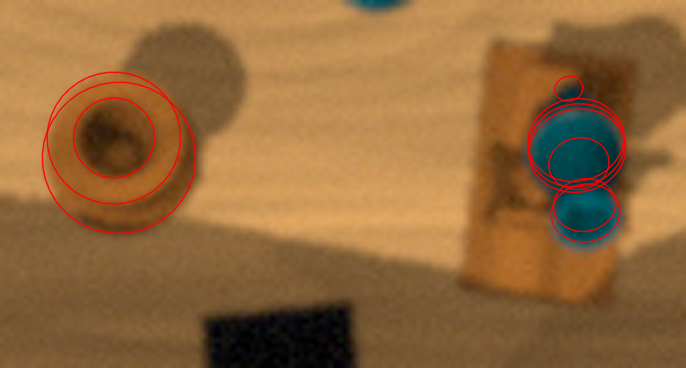

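```bash
cat >> h.py <<'E'
L=np.radians(40)
def ax(y):return np.array([-np.sin(L)*np.cos(y),np.sin(L)*np.sin(y),np.cos(L)])
def sil(n,foot,a,x0,y0,w,h,k=6):
    m=np.zeros((h*k,w*k),np.uint8);C=[((proj(n,c)-[x0,y0]+.5)*k) for c in vase(foot,a)]
    for p,q in zip(C,C[1:]):cv2.fillConvexPoly(m,cv2.convexHull(np.r_[p,q].astype(np.float32)).astype(int),255)
    return cv2.resize(m,(w,h),interpolation=cv2.INTER_AREA)/255.
E
python3 - <<'E'
from h import *
from scipy.optimize import minimize
np.set_printoptions(precision=2,suppress=True)
B={"scene":(215,250,55,75),"top":(330,155,40,45)}
M={}
for n,(x,y,w,h) in B.items():
    im=cv2.imread(f"pics/{n}0.png")[y:y+h,x:x+w].astype(float)
    m=((im[...,0]-im[...,2])>8).astype(np.uint8)
    m=cv2.morphologyEx(m,cv2.MORPH_CLOSE,np.ones((3,3)));k,l,s,_=cv2.connectedComponentsWithStats(m)
    M[n]=(l==1+np.argmax(s[1:,4]))*1.
    print(n,M[n].sum())
p0=[562.8,-226.5,151,8.1]
def f(p,ns):
    a=ax(np.radians(p[3]));return sum(abs(sil(n,p[:3]-140*a,a,*B[n])-M[n]).sum() for n in ns)
for ns in(["scene"],["top"],["scene","top"]):
    g=lambda p:f(p,ns)+.3*(p[3]-8.1)**2
    s=minimize(g,p0,method="Nelder-Mead",options=dict(initial_simplex=[p0]+[np.add(p0,4*np.eye(4)[i]) for i in range(4)],maxiter=300))
    print(ns,s.x,s.fun,f(p0,ns))
print(proj("top",[562.8,-226.5,151]),235+671.5/5.6-.5,140+245.5/5.6-.5, proj("scene",[562.8,-226.5,151]))
print(proj("top",[621,23,62]))
E
```

```text
scene 1129.0
top 409.0
['scene'] [ 562.18 -226.53  150.14    7.27] 85.09198895661991 96.61176470588234Traceback (most recent call last):
  File "<stdin>", line 17, in <module>
    res = _minimize_neldermead(fun, x0, args, callback, bounds=bounds,
                               **options)
    fxr = func(xr)
    fx = function(np.copy(x), *(wrapper_args + args))
  File "<stdin>", line 16, in <lambda>
  File "<stdin>", line 14, in f
  File "<stdin>", line 14, in <genexpr>
  File "h.py", line 25, in sil
    m=np.zeros((h*k,w*k),np.uint8);C=[((proj(n,c)-[x0,y0]+.5)*k) for c in vase(foot,a)]
                                        ~~~~^^^^^
  File "h.py", line 15, in proj
    p=r.camera_params(n);T=np.linalg.inv(p["T"]);K=p["intrinsics"]
ValueError: time passes only in moves, steps and waits
```

```bash
cat >> h.py <<'E'
CP={n:r.camera_params(n) for n in("scene","top")}
class _R:
    camera_params=staticmethod(lambda n:CP[n]); get_image=r.get_image; read_state=r.read_state
r=_R
E
python3 - <<'E'
from h import *
from scipy.optimize import minimize
np.set_printoptions(precision=2,suppress=True)
B={"scene":(215,250,55,75),"top":(330,155,40,45)}
M={}
for n,(x,y,w,h) in B.items():
    im=cv2.imread(f"pics/{n}0.png")[y:y+h,x:x+w].astype(float)
    m=((im[...,0]-im[...,2])>8).astype(np.uint8)
    m=cv2.morphologyEx(m,cv2.MORPH_CLOSE,np.ones((3,3)));k,l,s,_=cv2.connectedComponentsWithStats(m)
    M[n]=(l==1+np.argmax(s[1:,4]))*1.
p0=[562.8,-226.5,151,8.1]
def f(p,ns):
    a=ax(np.radians(p[3]));return sum(abs(sil(n,p[:3]-140*a,a,*B[n])-M[n]).sum() for n in ns)
for ns in(["top"],["scene","top"]):
    g=lambda p:f(p,ns)+.3*(p[3]-8.1)**2+.3*(p[2]-150.5)**2
    s=minimize(g,p0,method="Nelder-Mead",options=dict(initial_simplex=[p0]+[np.add(p0,4*np.eye(4)[i]) for i in range(4)],maxiter=250))
    print(ns,s.x,s.fun,f(p0,ns))
print(proj("top",[562.8,-226.5,151]),235+671.5/5.6-.5,140+245.5/5.6-.5, proj("scene",[562.8,-226.5,151]))
# refine stand: teal-free; compare rays of mouth centre
print(proj("top",[621,23,62]),proj("scene",[621,23,62]))
E
```

```text
['top'] [ 559.9  -226.05  149.63    9.5 ] 68.52042401957976 90.70980392156864
['scene', 'top'] [ 560.62 -225.37  149.13    7.49] 158.5941711822531 187.32156862745097
[[353.98 183.01]] 354.4107142857143 183.33928571428572 [[227.91 259.66]]
[[257.73 167.63]] [[323.06 234.06]]
```

Request:
{"method": "step_arm", "body": {
  "rows": [100,15,-0.5,0,0,0,0,100,15,-0.5,0,0,0,0,100,0,0,20,0,0,0,100,0,0,20,0,0,0,100,0,0,20,0,0,0,100,0,0,20,0,0,0,100,0,0,20,0,0,0,100,0,0,20,0,0,0,100,0,0,15,0,0,0,100,0,0,0,0,0,0,100,0,0,0,0,0,0]
}}

```text
t: 4.4
position: [537.4, -222.4, 180.1]
tool_rot: [[-0.76, 0.14, 0.635], [0.108, 0.99, -0.09], [-0.641, 0.0, -0.767]]
force: [0.3, 0.2, 0.0]
finger_gap: 93.1
finger_force: 0.0
```

Request:
{"method": "step_arm", "body": {
  "rows": [0,0,0,0,0,0,0,0,0,0,0,0,0,0,0,0,0,0,0,0,0,0,0,0,0,0,0,0,0,0,0,0,0,0,0,0,0,0,0,0,0,0,0,0,0,0,0,0,0,0,0,0,0,0,0,0],
  "grip_force": 30
}}

```text
t: 5.2
position: [537.2, -222.6, 180.1]
tool_rot: [[-0.758, 0.141, 0.636], [0.108, 0.99, -0.091], [-0.643, -0.0, -0.766]]
force: [-1.6, -1.7, 0.4]
finger_gap: 33.9
finger_force: 30.3
```

Request:
{"method": "step_arm", "body": {
  "rows": [0,0,0,-3,0,0,0,0,0,0,-6,0,0,0,0,0,0,-10,0,0,0,0,0,0,-15,0,0,0,0,0,0,-15,0,0,0,0,0,0,-15,0,0,0,0,0,0,-15,0,0,0,0,0,0,-15,0,0,0,0,0,0,-15,0,0,0,0,0,0,-11,0,0,0,0,0,0,0,0,0,0,0,0,0,0,0,0,0],
  "grip_force": 35
}}

```text
t: 6.4
position: [460.7, -211.7, 271.9]
tool_rot: [[-0.758, 0.141, 0.636], [0.108, 0.99, -0.091], [-0.643, -0.0, -0.766]]
force: [-0.2, 0.3, -3.6]
finger_gap: 33.3
finger_force: 35.0
```

Request:
{"method": "step_arm", "body": {
  "rows": [0,-16,0,-19,0,0,0,0,-16,0,-19,0,0,0,0,0,0,0,0,5,0,0,0,0,0,0,5,0,0,0,0,0,0,5,0,0,0,0,0,0,5,0,0,0,0,0,0,5,0,0,0,0,0,0,5,0,0,0,0,0,0,5,0,0,0,0,0,0,5,0,0,0,0,0,0,0,0,0,0,0,0,0,0,0,0]
}}

```text
invalid input
```

Request:
{"method": "step_arm", "body": {
  "rows": [0,-16,0,-19,0,0,0,0,-16,0,-19,0,0,0,0,0,0,0,0,5,0,0,0,0,0,0,5,0,0,0,0,0,0,5,0,0,0,0,0,0,5,0,0,0,0,0,0,5,0,0,0,0,0,0,5,0,0,0,0,0,0,5,0,0,0,0,0,0,5,0,0,0,0,0,0,0,0,0,0,0,0,0,0,0]
}}

```text
t: 7.6
position: [461.4, -211.6, 320.7]
tool_rot: [[-0.99, 0.14, 0.001], [0.14, 0.99, 0.0], [-0.001, 0.001, -1.0]]
force: [0.5, -0.4, -2.9]
finger_gap: 33.1
finger_force: 35.0
```

Request:
{"method": "step_arm", "body": {
  "rows": [0,-6,12,1.5,0,0,0,0,-9,18,2.5,0,0,0,0,-9,18,2.5,0,0,0,0,-9,18,2.5,0,0,0,0,-9,18,2.5,0,0,0,0,-9,18,2.5,0,0,0,0,-9,18,2.5,0,0,0,0,-9,18,2.5,0,0,0,0,-9,18,2.5,0,0,0,0,-9,18,2.5,0,0,0,0,-9,18,2.5,0,0,0,0,-9,18,2.5,0,0,0,0,-9,18,2.5,0,0,0,0,-6,14,2,0,0,0,0,-5,13,1.5,0,0,0,0,0,0,0,0,0,0,0,0,0,0,0,0,0]
}}

```text
t: 9.3
position: [620.6, 23.3, 286.6]
tool_rot: [[-0.99, 0.141, -0.0], [0.141, 0.99, -0.0], [0.0, -0.0, -1.0]]
force: [0.3, -0.9, -2.8]
finger_gap: 33.3
finger_force: 35.0
```

Run:
```python
from h import *
s=r.read_state();p=s["position"];R=s["tool_rot"];print(p,R)
im=r.get_image("scene")[:,:,::-1];cv2.imwrite("pics/scene1.png",im)
a=-R[:,2];foot=p-179*a;z=np.array([0,0,1.]);st=np.array([621,23,0.])
C=vase(foot,a)+[circ(st+[0,0,62],z,23),circ(st+[0,0,62],z,38)]
x0,y0,w,h,k=275,140,100,130,4.6
o=cv2.resize(im[y0:y0+h,x0:x0+w],None,fx=k,fy=k,interpolation=cv2.INTER_CUBIC);o=cv2.convertScaleAbs(o,alpha=1.4);q=o.copy()
for c in C:cv2.polylines(q,[np.round(((proj("scene",c)-[x0,y0]+.5)*k-.5)*8).astype(int)],True,(0,0,255),1,cv2.LINE_AA,3)
cv2.imwrite("pics/ov1.png",cv2.resize(np.hstack([o,q]),(800,int(800*o.shape[0]/o.shape[1]/2))))
```

```text
[620.61483885  23.25866628 286.55171864] [[-9.90062734e-01  1.40626099e-01 -2.86263920e-04]
 [ 1.40626159e-01  9.90062747e-01 -2.00786733e-04]
 [ 2.55183388e-04 -2.39047657e-04 -9.99999939e-01]]
```

View pics/ov1.png

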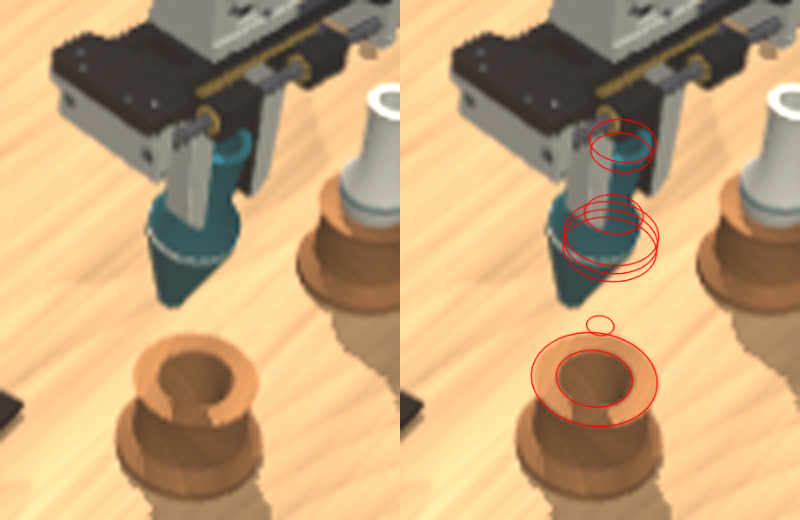

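```bash
cat > fit.py <<'E'
from h import *
from scipy.optimize import minimize
def fit(im,s,x0,y0,w,h,p0):
    """in-hand vase pose: (shift along tool x, along-axis slip, tilt deg about tool y) from a BGR scene image"""
    im=im[y0:y0+h,x0:x0+w].astype(float)
    d=im[...,0]-im[...,2];pos=d>12;neg=d<-18
    k,l,st,_=cv2.connectedComponentsWithStats(pos.astype(np.uint8));pos=l==1+np.argmax(st[1:,4])
    R=s["tool_rot"];p=s["position"]
    def pose(q):
        t=np.radians(q[2]);a=np.cos(t)*-R[:,2]+np.sin(t)*R[:,0]
        return p+65*R[:,2]+q[0]*R[:,0]+q[3]*R[:,1]-(114+q[1])*a,a
    def f(q):
        m=sil("scene",*pose(q),x0,y0,w,h);return ((1-m)*pos).sum()+(m*neg).sum()+.1*q[3]**2+.02*q[0]**2
    b=minimize(f,p0,method="Nelder-Mead",options=dict(initial_simplex=[p0]+[np.add(p0,[4,4,4,3][i]*np.eye(4)[i]) for i in range(4)],maxiter=400))
    return b.x,b.fun,*pose(b.x)
E
python3 - <<'E'
from fit import *
np.set_printoptions(precision=2,suppress=True)
from bench import r as rr
s=rr.read_state();im=cv2.imread("pics/scene1.png")
for p0 in([0,0,0,0.],[0,-5,-12,0.],[0,-5,12,0.]):
    x,f,foot,a=fit(im,s,300,165,50,60,p0);print(x,f,foot,a)
# direct: rays onto the tool's xz plane
R=s["tool_rot"];n=R[:,1]
P=[]
for u,v in((231,148),(172,300)):
    o,d=ray("scene",275+u/4-.4,140+v/4-.4);P.append(o+d*(n@(s["position"]-o))/(n@d))
print(P,np.linalg.norm(P[0]-P[1]))
E
```

```text
[  5.51  -0.25 -11.55   3.1 ] 34.77507877178112 [592.92  29.96 110.24] [ 0.2  -0.03  0.98]
[  3.71  -5.13 -11.68   0.  ] 37.86366890692357 [594.99  26.53 115.07] [ 0.2  -0.03  0.98]
[  5.17  -1.43 -11.42   2.63] 35.70743849135358 [593.68  29.37 111.34] [ 0.2  -0.03  0.98]
[array([627.26,  21.95, 246.79]), array([597.53,  26.16, 110.81])] 139.25147199455225
```

Request:
{"method": "step_arm", "body": {
  "rows": [0,0,0,0,0,-3,0,0,0,0,0,0,-3,0,0,0,0,0,0,-3,0,0,0,0,0,0,-3,0,0,0,0,0,0,0,0,0,0,0,0,0,0,0]
}}

```text
t: 9.95
position: [620.2, 22.7, 287.0]
tool_rot: [[-0.969, 0.141, 0.205], [0.138, 0.99, -0.029], [-0.207, -0.0, -0.978]]
force: [-0.6, 0.5, -3.1]
finger_gap: 33.1
finger_force: 35.0
```

```bash
cat > look.py <<'E'
from fit import *
import sys
from bench import r as rr
np.set_printoptions(precision=2,suppress=True)
tag=sys.argv[1];p0=[float(v) for v in sys.argv[2:6]]
s=rr.read_state();im=rr.get_image("scene")[:,:,::-1].copy();cv2.imwrite(f"pics/scene{tag}.png",im)
print(s["position"],s["force"],s["finger_gap"])
x,f,foot,a=fit(im,s,298,165,52,70,p0);print("q",x,f,"foot",foot,"axis",a,"tilt deg",np.degrees(np.arccos(a[2])))
z=np.array([0,0,1.]);st=np.array([621,23,0.])
C=vase(foot,a)+[circ(st+[0,0,62],z,23),circ(st+[0,0,62],z,38)]
x0,y0,w,h,k=275,140,100,130,4
o=cv2.resize(im[y0:y0+h,x0:x0+w],None,fx=k,fy=k,interpolation=cv2.INTER_CUBIC);o=cv2.convertScaleAbs(o,alpha=1.4);q=o.copy()
for c in C:cv2.polylines(q,[np.round(((proj("scene",c)-[x0,y0]+.5)*k-.5)*8).astype(int)],True,(0,0,255),1,cv2.LINE_AA,3)
cv2.imwrite(f"pics/ov{tag}.png",np.hstack([o,q]))
E
python3 look.py 2 2 -3 -12 0
```

```text
[620.24  22.75 286.99] [-0.55  0.55 -3.06] 33.104586033159634
q [  5.13  -2.6  -12.59   0.44] 25.808799281021326 foot [627.39  22.17 110.95] axis [ 0.01 -0.    1.  ] tilt deg 0.6499152763443593
```

View pics/ov2.png

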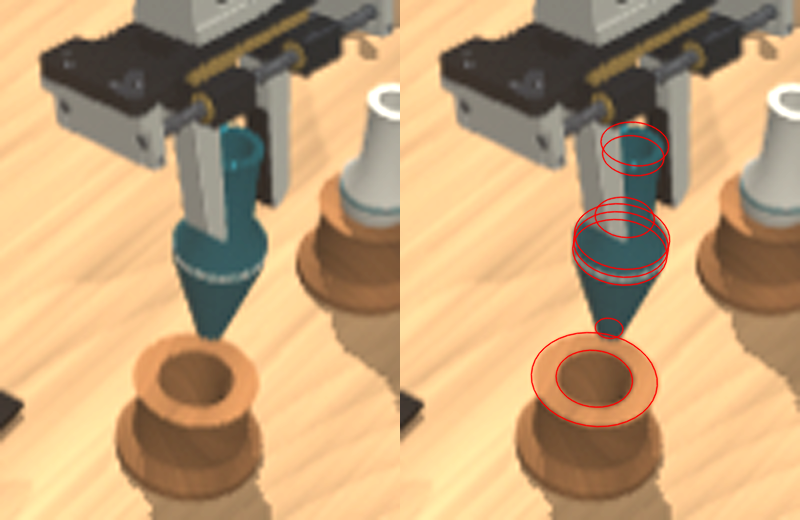

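Request:
{"method": "step_arm", "body": {
  "rows": [0,2.6,0.1,-0.5,0,0,0,0,2.6,0.1,-0.6,0,0,0,0,1.66,0,7.82,0,0,0,0,1.66,0,7.82,0,0,0,0,1.66,0,7.82,0,0,0,0,1.66,0,7.82,0,0,0,0,1.66,0,7.82,0,0,0,0,1.66,0,7.82,0,0,0,0,1.66,0,7.82,0,0,0,0,1.66,0,7.82,0,0,0,0,0.83,0,3.91,0,0,0,0,0.83,0,3.91,0,0,0,0,0,0,0,0,0,0]
}}

```text
t: 11.3
position: [615.3, 24.1, 214.2]
tool_rot: [[-0.968, 0.141, 0.205], [0.138, 0.99, -0.029], [-0.207, -0.0, -0.978]]
force: [-0.4, 0.5, -3.6]
finger_gap: 33.4
finger_force: 35.0
```

```bash
python3 look.py 3 5 -2.6 -12.6 0
```

```text
[615.28  24.08 214.2 ] [-0.45  0.47 -3.56] 33.35037546569561
q [  4.59  -0.58 -12.55   0.27] 14.691451099379806 foot [623.09  23.23  36.25] axis [ 0.01 -0.    1.  ] tilt deg 0.5773813888854564
```

View pics/ov3.png

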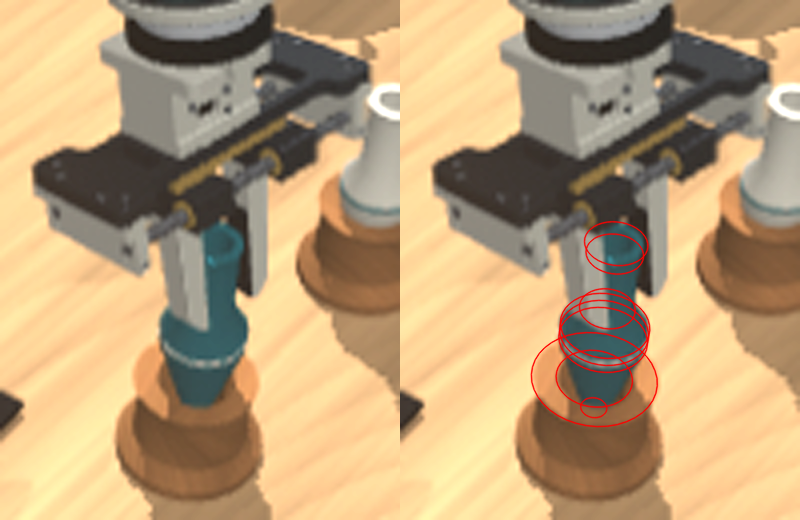

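Request:
{"method": "step_arm", "body": {
  "rows": [0,0.83,0,3.91,0,0,0,0,0.83,0,3.91,0,0,0,0,0.41,0,1.96,0,0,0,0,0.41,0,1.96,0,0,0,0,0.41,0,1.96,0,0,0,0,0.41,0,1.96,0,0,0,0,0,0,0,0,0,0]
}}

```text
t: 12.05
position: [615.3, 24.1, 198.4]
tool_rot: [[-0.968, 0.141, 0.205], [0.138, 0.99, -0.029], [-0.208, -0.0, -0.978]]
force: [0.0, -0.8, -3.0]
finger_gap: 33.4
finger_force: 35.0
```

Request:
{"method": "step_arm", "body": {
  "rows": [0,0.21,0,0.98,0,0,0,0,0.21,0,0.98,0,0,0,0,0.21,0,0.98,0,0,0,0,0.21,0,0.98,0,0,0,0,0.21,0,0.98,0,0,0,0,0.21,0,0.98,0,0,0,0,0,0,0,0,0,0]
}}

```text
t: 12.75
position: [615.4, 23.9, 192.8]
tool_rot: [[-0.968, 0.141, 0.206], [0.138, 0.99, -0.03], [-0.208, -0.0, -0.978]]
force: [-0.7, -4.6, 0.4]
finger_gap: 33.2
finger_force: 35.0
```

Request:
{"method": "step_arm", "body": {
  "rows": [0,0,-0.7,0,0,0,0,0,0,-0.7,0,0,0,0,0,0,0,0,0,0,0]
}}

```text
t: 13.05
position: [615.1, 22.8, 192.5]
tool_rot: [[-0.968, 0.141, 0.205], [0.138, 0.99, -0.029], [-0.208, 0.0, -0.978]]
force: [-0.3, -1.7, -1.6]
finger_gap: 32.9
finger_force: 35.0
```

Request:
{"method": "step_arm", "body": {
  "rows": [0,0.21,0,0.98,0,0,0,0,0.21,0,0.98,0,0,0,0,0,0,0,0,0,0]
}}

```text
t: 13.35
position: [615.4, 22.7, 191.0]
tool_rot: [[-0.968, 0.141, 0.207], [0.138, 0.99, -0.029], [-0.209, 0.0, -0.978]]
force: [1.5, -1.7, 1.5]
finger_gap: 33.2
finger_force: 35.0
```

Request:
{"method": "step_arm", "body": {
  "rows": [0,-0.5,-0.6,0.1,0,0,0,0,0.21,0,0.98,0,0,0,0,0.21,0,0.98,0,0,0,0,0,0,0,0,0,0]
}}

```text
t: 13.75
position: [616.3, 22.3, 190.7]
tool_rot: [[-0.968, 0.141, 0.209], [0.138, 0.99, -0.029], [-0.211, 0.001, -0.978]]
force: [-4.4, 1.1, 14.4]
finger_gap: 33.3
finger_force: 35.0
```

```bash
python3 look.py 4 4.6 -0.6 -12.6 0
```

```text
[616.27  22.3  190.74] [-4.39  1.12 14.4 ] 33.28030998759339
q [  5.26   1.06 -13.95   0.33] 11.168166517179397 foot [621.27  22.09  11.09] axis [ 0.03 -0.01  1.  ] tilt deg 1.7799252170944952
```

Request:
{"method": "step_arm", "body": {
  "rows": [0,0,0,0,0,0,0,0,0,0,0,0,0,0,0,0,0,0,0,0,0,0,0,0,0,0,0,0],
  "grip_force": 6
}}

```text
t: 14.2
position: [616.2, 22.4, 190.0]
tool_rot: [[-0.968, 0.141, 0.208], [0.138, 0.99, -0.028], [-0.21, 0.001, -0.978]]
force: [0.1, 2.7, 9.1]
finger_gap: 34.1
finger_force: 6.0
```

```bash
python3 look.py 5 4.6 -0.6 -12.6 0
```

```text
[616.16  22.4  190.04] [0.15 2.71 9.11] 34.083544814112656
q [  4.74   0.15 -13.39  -0.06] 11.833621587243076 foot [622.62  21.63  11.37] axis [ 0.02 -0.    1.  ] tilt deg 1.264687180772938
```

Request:
{"method": "step_arm", "body": {
  "rows": [42,0,0,0,0,0,0,50,0,0,0,0,0,0,70,0,0,0,0,0,0,100,0,0,0,0,0,0,100,0,0,0,0,0,0,100,0,0,0,0,0,0,100,0,0,0,0,0,0]
}}

```text
t: 14.95
position: [615.6, 22.0, 188.6]
tool_rot: [[-0.968, 0.141, 0.206], [0.138, 0.99, -0.029], [-0.208, 0.0, -0.978]]
force: [-0.5, 0.5, 0.3]
finger_gap: 81.7
finger_force: 0.0
```

Request:
{"method": "step_arm", "body": {
  "rows": [100,0,0,-5,0,0,0,100,0,0,-10,0,0,0,100,0,0,-20,0,0,0,100,0,0,-20,0,0,0,100,0,0,-20,0,0,0,100,0,0,-30,0,0,0,100,0,0,-30,0,0,0,100,0,0,-30,0,0,0,100,0,0,-30,0,0,0,100,0,0,0,0,0,0]
}}

```text
t: 15.95
position: [575.1, 27.9, 385.3]
tool_rot: [[-0.967, 0.141, 0.213], [0.138, 0.99, -0.029], [-0.215, 0.001, -0.977]]
force: [1.0, 0.2, 0.4]
finger_gap: 93.1
finger_force: 0.0
```

```bash
python3 look.py 6 0 0 0 0 | head -1
python3 - <<'E'
from h import *
im=cv2.imread("pics/scene6.png")
z=np.array([0,0,1.]);x0,y0,w,h,k=275,140,100,130,4
o=cv2.resize(im[y0:y0+h,x0:x0+w],None,fx=k,fy=k,interpolation=cv2.INTER_CUBIC);q=o.copy()
st=np.array([622.1,23.7,0])
for c in vase(st+[0,0,10],z)+[circ(st+[0,0,62],z,38)]:cv2.polylines(q,[np.round(((proj("scene",c)-[x0,y0]+.5)*k-.5)*8).astype(int)],True,(0,0,255),1,cv2.LINE_AA,3)
cv2.imwrite("pics/fin.png",np.hstack([o,q]))
E
```

```text
[575.06  27.87 385.27] [1.03 0.16 0.42] 93.12391791578132
```

View pics/fin.png

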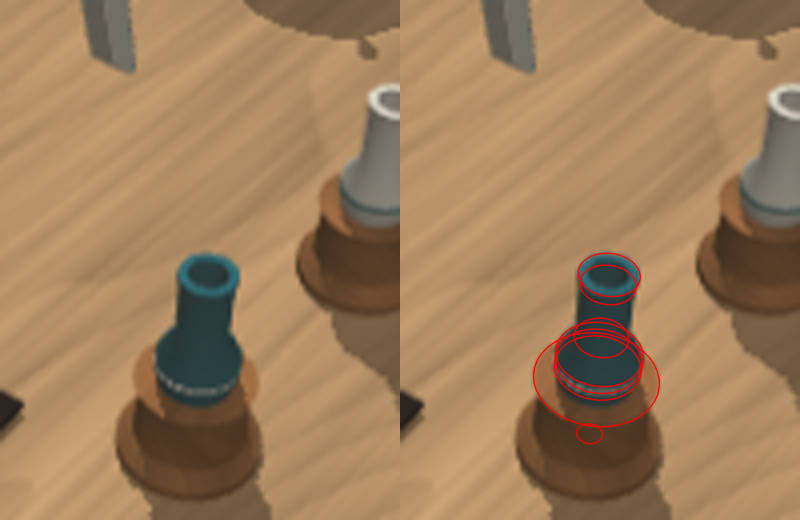

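The picture shows the teal vase upright in the stand. The predicted home pose matches its mouth (208,275) and belly (200,360), and the gripper is clear. I'm handing the job in.

```bash
python3 -c "
from bench import r
print(r.close_job())"
```

```text
the job is handed in; nothing more can be done
None
```

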